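Push the box of turning blanks home down its lane and swing the keeper across

TASK

Using only the fingertips, push the wooden box of turning blanks down the lane between the two green rails until it rests against the dark end stop, then push the red keeper arm fully across the lane behind it. The rails are newly painted: neither the box nor the robot may touch them. Do not lift or tip the box, and leave everything else on the bench where it stands.

Things in the scene. Friction and masses are not known exactly. Their poses are not given: they have to be found in the camera images.
- lane: White board 380 x 210 mm, 14 mm thick, fixed on the bench. Origin on the bench surface, on the lane's middle line; x points down the lane (the way to push, roughly from the robot's left to its right), y across it away from the robot, z up. Spans x -210 to +170, y -105 to +105 mm. Lane mouth at x = -50 mm; before it the board is bare and the box starts there, askew and off the middle line.
- rail_near: Green guide rail on the robot's side of the lane, not to be touched: x = -50 to +145 mm, y = -70 to -58 mm in the lane's frame, its top 34 mm above the bench (20 mm above the board). The lane between the rails is 116 mm wide. Its origin and axes are those of the lane.
- rail_far: Green guide rail on the far side of the lane, not to be touched: the same, at y = +58 to +70 mm. Its origin and axes are those of the lane.
- end_stop: Dark wooden end stop across the end of the lane, 140 mm wide, top 54 mm above the bench, its face at x = +145 mm in the lane's frame. Its origin and axes are those of the lane.
- box_centre (a point): Centre of the wooden box packed with square turning blanks (one solid piece): 100 mm long (its x, down the lane), 90 mm wide (y), 70 mm high, 0.3 to 0.65 kg. It stands on the board, its centre 49 mm and its top 84 mm above the bench. At home its centre is at x = +95 mm in the lane's frame, with 13 mm to spare to each rail.
- keeper (a joint): Red keeper arm, a level bar 12 mm thick, 38 to 74 mm above the bench, on an upright pin at x = +25, y = +84 mm in the lane's frame. Rad: 0 = across the lane, pointing to lane -y (its end of travel); 1.57 = pointing to lane -x, beside the far rail; 2.0 = farther outward. Starts open at 1.6 to 1.9; pushed shut by its outer side with about 0.5 N at its end; stays where left.
- keeper_end (a point): Axis of the black round end (20 mm across) of the keeper arm, 119 mm from the pin, half-way up the arm, 56 mm above the bench.
- turned_handle: Bystander: turned dark wooden handle standing upright by the far side of the board, 104 mm high, 34 mm across; origin at its foot.
- glue_bottle: Bystander: white bottle with an orange cap, 120 mm high, 48 mm across, beyond the end of the board; origin at its foot.
- wax_tin: Bystander: brass-coloured tin, 68 mm across, 45 mm high; origin at its foot.
- spare_blank: Bystander: dark square wooden blank lying flat, 130 x 22 x 22 mm; origin at its underside.
- turnscrew: Bystander: screwdriver lying on the bench; origin at its underside.
- ferrule: Bystander: brass ring, 44 mm across, 20 mm high; origin at its foot.
Mind the look-alikes: they are no part of the job. What is meant by the part that bears box_centre is not turquoise, and is the smaller of those in its own colour.

How it is judged:
On the way, in this order (a step that is already met when the one before it is completed fails the run):
1. the box is home against the end stop with the keeper still open (x of box_centre in the frame of lane above 0.089 m and value of joint keeper above 1 rad), for 0.2 s.
2. the keeper is across the lane (value of joint keeper below 0.15 rad), for 0.2 s.
At the end, for the whole second after the job is handed in: The box stands flat and at rest between the rails with its front within about 6 mm of the end stop, clear of both rails, and the keeper arm is across the lane (within 0.15 rad of fully closed) (x of box_centre in the frame of lane above 0.088 m and y of box_centre in the frame of lane between -0.014 and 0.014 m and z of box_centre in the frame of lane below 0.053 m and angle between box_centre's own z axis and vertical below 0.05 rad and value of joint keeper below 0.15 rad and linear speed of blank_box below 0.02 m/s); the robot touches nothing.
It fails at once if the box touches a rail (contact force between blank_box and rail_near above 0.1 N or contact force between blank_box and rail_far above 0.1 N).
It fails at once if the robot touches a rail (contact force between any of the fingers, the arm and rail_near above 0.1 N or contact force between any of the fingers, the arm and rail_far above 0.1 N).
It fails at once if the box is lifted or tipped (z of box_centre in the frame of lane above 0.057 m or angle between box_centre's own z axis and vertical above 0.15 rad).
It fails at once if a bystander is moved (distance of any of turned_handle, glue_bottle, wax_tin, spare_blank, turnscrew, ferrule from where it was at the start of the episode above 0.02 m).
It also fails if it takes over 72 s, if anything falls off the work surface, if the arm or the gripper's body presses on something with over 40 N, if the wrist force passes 120 N, or if a joint passes its speed limit or range.

ROBOT

A 6-joint arm with a two-finger parallel gripper is mounted at the origin on the work surface. World frame = base frame: x ahead of the robot, y to its left, z up, the work surface at z = 0. Lengths are in m, angles in rad, forces in N, time in s.
With the tool pointing down it reaches from about 0.35 to 0.775 m from the base axis. Payload 5.5 kg.
Tool frame: the origin (TCP) lies at the very end of the fingers, on their centre line; the grasp point (between the pads) lies 19 mm behind it; z points along the fingers, x is the direction in which the jaws open and shut, and the axes are right-handed (so a half turn about z gives the same grasp; the last joint's range is limited). The gripper opens to 85 mm and grips with 20 to 120 N. Pads are 22 mm wide; open, the fingers measure 114 mm over their backs; the gripper's body (76 mm by 85 mm) begins 54 mm behind the grasp point. The pads swing forward as they close: fully open they stand 13 mm farther back than shut.
Start: joints at [-0.14, 0.313, 0.046, 1.304, 0, 1.431], TCP at [0.575, -0, 0.231] pointing down, gripper open.
Joint ranges: [-2.76, 2.76], [-0.86, 1.69], [-1.03, 1.26], [-2.2, 2.34], [-1.47, 1.5], [-3.14, 3.14]. Speed limits (rad/s): [2.57, 2.57, 3.14, 3.14, 3.14, 3.14].

INTERFACE

Orientations are given as a unit quaternion [w, x, y, z].
In Python, from workcell import env gives the robot as it stands.
- The arm moves only by the shell command python3 -m inch 'ROWS' [FORCE]. ROWS is JSON, a list of rows, each a list of 7 numbers: the turn, a rotation vector about the tool's x, y, z each as a share of 8 degrees, from -1 to 1, then the shift along the tool's x, y, z each as a share of 0.05 m, from -1 to 1, then the closure, from 0 (fully open) to 1 (shut). A call has 1 to 12 rows; each row shifts and turns the commanded pose from where the row before left it, along the tool's axes as they then stand; what a row does not reach is not made up. A row lasts 1/10 s, in which the tool goes at most 50 mm and 8.59 degrees, less where a joint would pass 70% of its speed; a pose out of reach is approached as far as the arm can. A call with a number of a shift or a turn outside -1 to 1 is refused whole. A call with a gripper value outside its range is refused whole. The fingers move at their own pace and stop on an object; FORCE is the grip in N (left out, the last holds). Time passes only in rows, so rows that do not move let the fingers close. It gives the time, the measured TCP pose, the force and the opening at its end, in the units of the state.
- env.get_state(): the state, without advancing time (a new reading comes with each control period).
- env.read_camera(name): name is "scene" or "side" or "wrist"; returns the picture (384x512x3 uint8, red, green, blue); there is no depth.
- env.calibration(name): a dict with "fx", "fy", "cx", "cy" (pixels), "rvec" (rotation vector, rad) and "tvec" (3), from world to camera coordinates, as OpenCV has them; the wrist camera has in their place "hand_eye" (4x4, takes a point from camera to tool coordinates, whose origin is the TCP and whose axes are the tool frame's). Camera axes: x right, y down, z forward; pixel columns grow to the right and rows downward; lengths in m; the calibration is good to about 2 mm. The wrist camera is an equidistant fisheye: a pixel r from the principal point sees the ray r / f radians off the axis. A picture is of the moment at which its call begins: read the wrist's pose just before it. calibration takes no time and is no camera call.
- env.hand_in(): hands the job in, once; it reports no verdict.
The state is a dict: "clock": time; "joint_pos": joint angles; "qvel": joint speeds; "tau": joint torques, N m; "tcp_pos": TCP position; "orientation": TCP orientation; "wrist_force": force on the tool from outside, world axes, zero at the start; "ft_torque": the same for the moment, N m; "finger_gap": finger opening in m.
Only numpy, scipy, OpenCV 4.12 (cv2) and the standard library are available. Lean on these libraries where they do the work, as an engineer would, in place of code of your own. Each camera call takes 0.05 s, during which the arm holds its last target.

## Working session

There is one attempt and no reset: what is moved stays moved. The work goes in short steps, Python scripts to look and compute and a shell command to move; the robot and the scene stay as the last step left them, time stands still between calls to the robot, and variables do not carry over. Pictures are saved under pics/ and viewed, and the job is handed in when it is done.

```bash
ls; mkdir -p pics; python3 - <<'E'
from workcell import env
import cv2
print(env.get_state())
for n in ["scene","side","wrist"]:
    print(n,env.calibration(n))
    cv2.imwrite(f"pics/{n}0.png",env.read_camera(n)[:,:,::-1])
E
```

```text
pics
{'clock': 0.0, 'joint_pos': array([-1.39600359e-01,  3.14025082e-01,  4.49819683e-02,  1.30359882e+00,
       -1.22419488e-05,  1.43120349e+00]), 'qvel': array([-0.00047918,  0.0007819 , -0.00171795,  0.0008269 , -0.00121087,
       -0.00042176]), 'tau': array([-2.90074182e-03, -4.80629075e+01,  2.98531097e+01,  1.95313990e-02,
       -3.83516899e-04, -4.27451073e-05]), 'tcp_pos': array([5.74490374e-01, 5.80635204e-05, 2.30396053e-01]), 'orientation': array([-1.22340888e-04,  9.99999574e-01, -3.75541694e-06, -9.14678858e-04]), 'wrist_force': array([-0.13385025, -0.99855505,  0.0184191 ]), 'ft_torque': array([-0.01829817,  0.07139636, -0.03093454]), 'finger_gap': 0.08544421006502681}
scene {'fx': 482.92716508536563, 'fy': 482.92716508536563, 'cx': 252.127690832014, 'cy': 185.34770546348645, 'rvec': array([ 2.0323557 ,  1.2251572 , -0.52002759]), 'tvec': array([-0.28824868, -0.27214348,  1.89594406])}
side {'fx': 398.04632566293986, 'fy': 398.04632566293986, 'cx': 251.9818831223328, 'cy': 186.89080529825873, 'rvec': array([ 2.03269356, -0.63652953,  0.37676239]), 'tvec': array([-0.45354614,  0.21253331,  0.87748713])}
wrist {'fx': 297.3186396354542, 'fy': 297.3186396354542, 'cx': 254.95291705180477, 'cy': 189.51706448714202, 'hand_eye': array([[ 9.99999996e-01,  1.80288825e-05,  9.11082124e-05,
         1.06769987e-03],
       [-4.45073637e-05,  9.54025867e-01,  2.99724279e-01,
        -7.57191668e-02],
       [-8.15158975e-05, -2.99724282e-01,  9.54025864e-01,
        -1.44094192e-01],
       [ 0.00000000e+00,  0.00000000e+00,  0.00000000e+00,
         1.00000000e+00]])}
```

View pics/scene0.png

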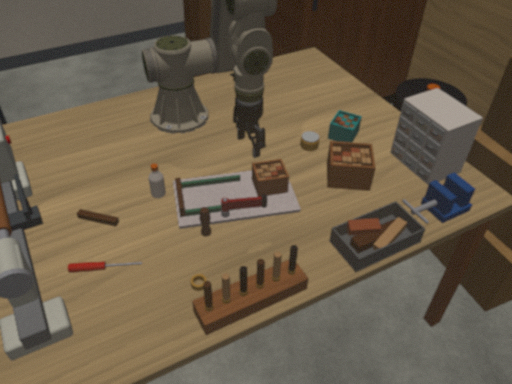

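View pics/side0.png

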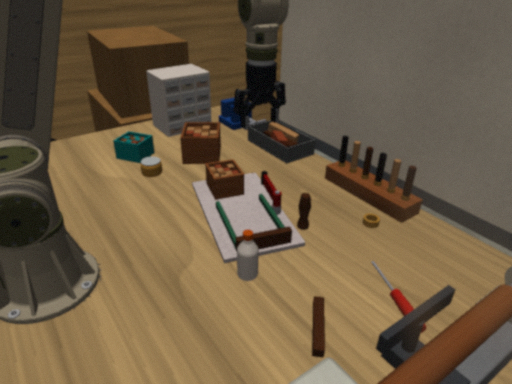

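View pics/wrist0.png

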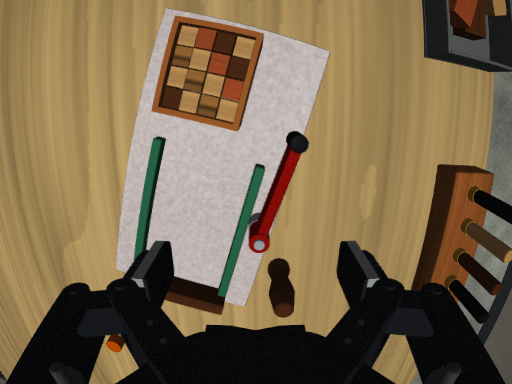

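Wrist picture: the small wooden box is at about (208,72) on the white board. The rails run from (158,140) to (140,255) and from (260,168) to (222,292). The keeper pin is at (259,243) and its black end at (297,142). The larger brown box and the teal one, both off the board, are the look-alikes. Next I'll measure these by colour mask.

```bash
cat > h.py <<'E'
import numpy as np, cv2
from scipy.spatial.transform import Rotation as R
from workcell import env
def Rq(q): return R.from_quat([q[1],q[2],q[3],q[0]]).as_matrix()
def shot(name,fn=None):
    s=env.get_state(); im=env.read_camera(name)
    if fn: cv2.imwrite('pics/'+fn,im[:,:,::-1])
    return s,im
def pix2ray(name,uv,s=None):
    c=env.calibration(name); uv=np.atleast_2d(np.asarray(uv,float))
    d=(uv-[c['cx'],c['cy']])/[c['fx'],c['fy']]
    if name=='wrist':
        th=np.linalg.norm(d,axis=1,keepdims=True); u=d/np.maximum(th,1e-9)
        v=np.hstack([np.sin(th)*u,np.cos(th)])
        H=c['hand_eye']; T=Rq(s['orientation'])
        v=v@H[:3,:3].T@T.T; o=T@H[:3,3]+s['tcp_pos']
    else:
        Rm=cv2.Rodrigues(c['rvec'])[0]
        v=np.hstack([d,np.ones((len(d),1))])@Rm; o=-Rm.T@c['tvec']
    return o,v/np.linalg.norm(v,axis=1,keepdims=True)
def onplane(name,uv,z,s=None):
    o,v=pix2ray(name,uv,s); return o+v*((z-o[2])/v[:,2])[:,None]
def proj(name,P,s=None):
    c=env.calibration(name);P=np.atleast_2d(P)
    if name=='wrist':
        H=c['hand_eye'];T=Rq(s['orientation'])
        p=((P-s['tcp_pos'])@T-H[:3,3])@H[:3,:3]
        r=np.linalg.norm(p[:,:2],axis=1,keepdims=True);th=np.arctan2(r,p[:,2:])
        return p[:,:2]/np.maximum(r,1e-9)*th*c['fx']+[c['cx'],c['cy']]
    return cv2.projectPoints(P,c['rvec'],c['tvec'],np.array([[c['fx'],0,c['cx']],[0,c['fy'],c['cy']],[0,0,1]]),None)[0][:,0]
def tri(a,b):
    (o1,v1),(o2,v2)=a,b; v1=v1[0];v2=v2[0]
    t=np.linalg.lstsq(np.c_[v1,-v2],o2-o1,rcond=None)[0]
    p,q=o1+t[0]*v1,o2+t[1]*v2
    return (p+q)/2,np.linalg.norm(p-q)
def blobs(im,lo,hi,minA=30):
    m=cv2.inRange(cv2.cvtColor(im,cv2.COLOR_RGB2HSV),lo,hi)
    n,l,st,ce=cv2.connectedComponentsWithStats(m)
    return [(l==i) for i in range(1,n) if st[i,4]>=minA],[(st[i].tolist(),ce[i].round(1).tolist()) for i in range(1,n) if st[i,4]>=minA]
E
python3 - <<'E'
from h import *
for n in ['wrist','scene','side']:
    im=cv2.imread(f'pics/{n}0.png')[:,:,::-1]
    hsv=cv2.cvtColor(np.ascontiguousarray(im),cv2.COLOR_RGB2HSV)
    print(n)
    print('green',blobs(np.ascontiguousarray(im),(70,100,30),(85,255,255))[1])
    print('red',blobs(np.ascontiguousarray(im),(0,190,60),(4,255,255))[1],blobs(np.ascontiguousarray(im),(172,150,50),(180,255,255))[1])
im=cv2.imread('pics/wrist0.png');hsv=cv2.cvtColor(im,cv2.COLOR_BGR2HSV)
for u,v in [(155,160),(250,200),(280,190),(297,142),(259,243),(160,60),(200,110),(300,70),(215,118),(200,295),(100,150)]: print(u,v,hsv[v,u])
cv2.imwrite('pics/wz.png',cv2.resize(im[0:320,100:350],None,fx=2.4,fy=1.85) if 0 else cv2.resize(im[0:320,90:350],None,fx=1.85,fy=1.85,interpolation=cv2.INTER_CUBIC))
E
```

```text
wrist
green [([134, 137, 30, 125, 1072], [147.4, 194.7]), ([218, 165, 46, 132, 1220], [241.1, 228.3])]
red [([249, 150, 51, 103, 1118], [275.3, 200.5])] []
scene
green []
red [([69, 263, 34, 7, 116], [85.1, 265.2])] []
side
green [([260, 195, 23, 32, 149], [270.7, 211.2]), ([217, 203, 18, 40, 137], [226.0, 221.9])]
red [([264, 174, 14, 22, 71], [269.7, 184.2]), ([391, 290, 22, 24, 238], [401.2, 301.3])] []
155 160 [ 74 158 103]
250 200 [ 75 157 101]
280 190 [  2 249 131]
297 142 [120   9  27]
259 243 [109  13 158]
160 60 [  6  19 190]
200 110 [ 16 175 115]
300 70 [  6  13 196]
215 118 [ 12 213  43]
200 295 [ 11 202  24]
100 150 [ 19 121 184]
```

View pics/wz.png

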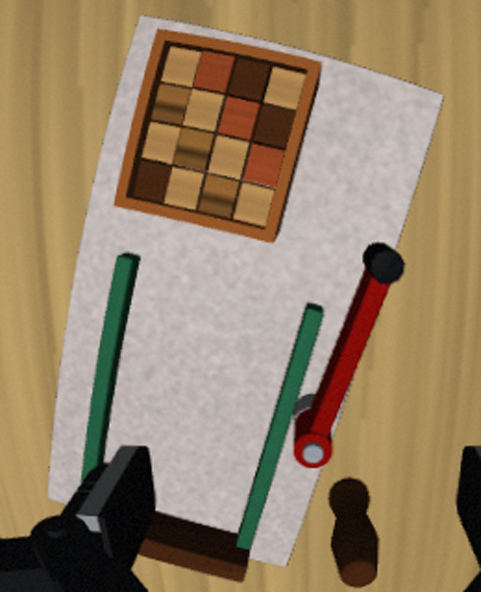

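```bash
cat > lane.py <<'E'
from h import *
def lane_from(im,s,seed):
    hsv=cv2.cvtColor(im,cv2.COLOR_RGB2HSV)
    m=cv2.inRange(hsv,(0,0,140),(180,50,255))
    m=cv2.morphologyEx(m,cv2.MORPH_OPEN,np.ones((3,3)))
    n,l,st,ce=cv2.connectedComponentsWithStats(m)
    m=(l==l[seed[1],seed[0]]).astype(np.uint8)
    c=max(cv2.findContours(m,cv2.RETR_EXTERNAL,cv2.CHAIN_APPROX_NONE)[0],key=len)[:,0].astype(float)
    return c
def box_rim(im,s,z=0.084,seed=None):
    pass
E
python3 - <<'E'
from lane import *
im=np.ascontiguousarray(cv2.imread('pics/wrist0.png')[:,:,::-1]); s=env.get_state()
c=lane_from(im,s,(290,80))
P=onplane('wrist',c,0.014,s)[:,:2]
r=cv2.minAreaRect((P*1000).astype(np.float32)); print('board rect',r)
print(cv2.boxPoints(r))
corn=np.array([(165.1,8.1),(329.5,51.4),(245.7,306),(116.5,268.6)])
Q=onplane('wrist',corn,.014,s)*1000; print(Q.round(1)); print([np.linalg.norm(Q[i]-Q[(i+1)%4]).round(1) for i in range(4)])
# box rim, by hand corners and by mask
corn=np.array([(159,29),(321,63),(274,242),(115,206)])/1.85+[90,0]
B=onplane('wrist',corn,.084,s)*1000; print('box',B.round(1)); print([np.linalg.norm(B[i]-B[(i+1)%4]).round(1) for i in range(4)],B.mean(0))
# pin, end
print('pin', onplane('wrist',[(313/1.85+90,453/1.85)],.076,s)*1000,'end',onplane('wrist',[(385/1.85+90,262/1.85)],.074,s)*1000)
E
```

```text
board rect ((511.7586975097656, -14.272781372070312), (379.628662109375, 209.5716552734375), 73.59542846679688)
[[ 357.63156 -166.76665]
 [ 558.6719  -225.95346]
 [ 665.88586  138.22108]
 [ 464.84552  197.4079 ]]
[[ 464.6  196.8   14. ]
 [ 665.5  137.6   14. ]
 [ 561.1 -225.7   14. ]
 [ 360.2 -166.5   14. ]]
[np.float64(209.5), np.float64(378.0), np.float64(209.5), np.float64(378.0)]
box [[497.8 163.7  84. ]
 [583.7 140.4  84. ]
 [559.   44.6  84. ]
 [472.   66.9  84. ]]
[np.float64(89.0), np.float64(98.9), np.float64(89.8), np.float64(100.2)] [528.11710705 103.8834213   84.        ]
pin [[580.27290488 -83.75086546  76.        ]] end [[619.67071865  32.74942693  74.        ]]
```

The board measures 380x210, the box 99x89.5, and the pin sits where the text says. In lane coordinates the box is at about (-138, -18) mm, with roughly 1.7° of yaw. I'll move over to the near side and take a second wrist view to check heights.

```bash
python3 -m inch '[[0,0,0,-0.42,-0.42,0,0.5],[0,0,0,-0.42,-0.42,0,0.5],[0,0,0,-0.42,-0.42,0,0.5],[0,0,0,-0.42,-0.42,0,0.5],[0,0,0,-0.42,-0.42,0,0.5],[0,0,0,-0.42,-0.42,0,0.5],[0,0,0,0,0,0,0.5],[0,0,0,0,0,0,0.5]]' 30
python3 - <<'E'
from h import *
s,im=shot('wrist','w1.png'); print(s['tcp_pos'],s['clock'],s['finger_gap'])
E
```

```text
clock: 0.95
tcp_pos: [0.4489, 0.1263, 0.2314]
orientation: [0.0, 1.0, 0.001, 0.0]
wrist_force: [0.1, 0.3, -0.1]
finger_gap: 0.0425
[0.44893321 0.12626989 0.23140673] 0.95 0.04250910537007655
```

View pics/w1.png

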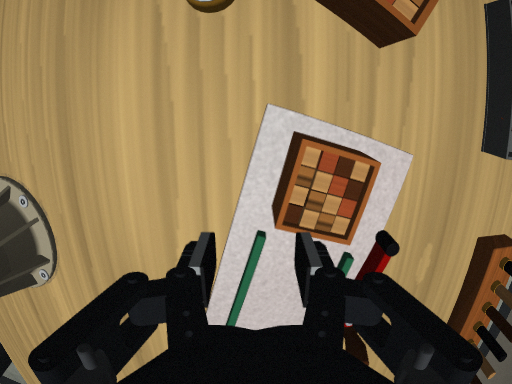

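Second wrist view: the box rim corners are near (296,132), (381,163), (350,243) and (275,228), and the keeper end is near (387,242). I'll zoom in for triangulation.

```bash
python3 - <<'E'
import cv2
im=cv2.imread('pics/w1.png')
cv2.imwrite('pics/w1z.png',cv2.resize(im[95:285,230:430],None,fx=3,fy=3,interpolation=cv2.INTER_CUBIC))
E
```

```text
(no output)
```

View pics/w1z.png

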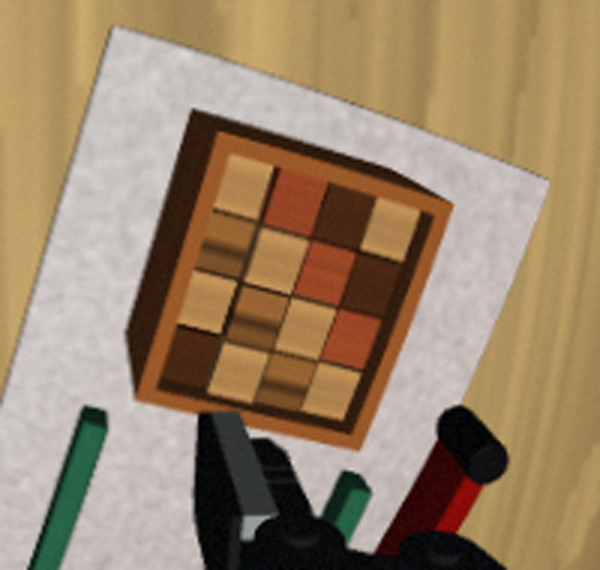

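```bash
python3 - <<'E'
from h import *
s1=env.get_state()
s0={'tcp_pos':np.array([0.57449,0.00006,0.2304]),'orientation':np.array([-1.22340888e-04,9.99999574e-01,-3.75541694e-06,-9.14678858e-04])}
a=np.array([(159,29),(321,63),(274,242),(115,206)])/1.85+[90,0]
b=np.array([(218,132),(453,205),(360,450),(135,400)])/3+[230,95]
Q=[]
for p,q in zip(a,b):
    X,e=tri(pix2ray('wrist',p,s0),pix2ray('wrist',q,s1)); Q.append(X); print((X*1000).round(1),(e*1000).round(1))
B=onplane('wrist',b,.084,s1)*1000; print(B.round(1),B.mean(0)); print([np.linalg.norm(B[i]-B[(i+1)%4]).round(1) for i in range(4)])
# board corners
a=np.array([(165.1,8.1),(329.5,51.4)]);b=np.array([(112,27),(549,181)])/3+[230,95]
for p,q in zip(a,b):
    X,e=tri(pix2ray('wrist',p,s0),pix2ray('wrist',q,s1)); print('board',(X*1000).round(1),(e*1000).round(1))
# rail near mouth-end top corners, keeper end top centre
a=np.array([(128,256),(314,307),(383,266)])/1.85+[90,0];b=np.array([(95,410),(353,476),(490,463)])/3+[230,95]
for n,p,q in zip(['near','far','end'],a,b):
    X,e=tri(pix2ray('wrist',p,s0),pix2ray('wrist',q,s1)); print(n,(X*1000).round(1),(e*1000).round(1))
# lane frame
t=np.deg2rad(-106.4);xl=np.array([np.cos(t),np.sin(t)]);yl=np.array([-xl[1],xl[0]]);O=np.array([511.8,-14.3])+20*xl
L=lambda P:np.c_[(P[:,:2]-O)@xl,(P[:,:2]-O)@yl]
print(O,'box lane',L(B),L(B).mean(0), L(np.array(Q)*1000).mean(0))
E
```

```text
[497.9 163.   85.7] 0.5
[583.5 139.8  86.9] 0.3
[558.9  44.9  86.7] 0.3
[472.3  66.8  85.4] 0.3
[[498.  162.6  84. ]
 [585.  139.3  84. ]
 [559.8  43.2  84. ]
 [472.3  66.1  84. ]] [528.77585433 102.78461833  84.        ]
[np.float64(90.1), np.float64(99.3), np.float64(90.4), np.float64(99.9)]
board [465.4 195.6  17.3] 0.1
board [664.8 137.2  16.2] 0.0
near [458.7  32.2  23.5] 2.5
far [581.3  -4.6  22. ] 0.7
end [617.9  32.7  82.9] 2.3
[506.15317086 -33.48627949] box lane [[-185.77883834  -63.17652686]
 [-187.98222632   26.84991855]
 [ -88.74708381   29.80525686]
 [ -85.94744356  -60.56931825]] [-137.11389801  -16.77266743] [-137.7348743   -17.60048563]
```

Triangulated heights agree with the text: box top 85–87 mm, board about 16 mm, and the rail mouth within 1 mm of where it should be. Next I'll turn so the jaw axis lies along the lane, then come down on the near side.

```bash
python3 -m inch '[[0,0,-1,0,0,0,0.5],[0,0,-1,0,0,0,0.5],[0,0,-1,0,0,0,0.5],[0,0,-1,0,0,0,0.5],[0,0,-1,0,0,0,0.5],[0,0,-1,0,0,0,0.5],[0,0,-1,0,0,0,0.5],[0,0,-1,0,0,0,0.5],[0,0,-1,0,0,0,0.5],[0,0,-0.2,0,0,0,0.5],[0,0,0,0,0,0,0.5]]'
cat > st.py <<'E'
from h import *
t=np.deg2rad(-106.4);xl=np.array([np.cos(t),np.sin(t)]);yl=np.array([-xl[1],xl[0]]);O=np.array([506.15,-33.5])
def L(P): P=np.atleast_2d(P)[:,:2]*1000; return np.c_[(P-O)@xl,(P-O)@yl]
def st():
    s=env.get_state();M=Rq(s['orientation'])
    yaw=np.rad2deg(np.arctan2(M[1,0],M[0,0]))
    print('t',round(s['clock'],2),'lane',L(s['tcp_pos']).round(1),'z',(s['tcp_pos'][2]*1000).round(1),'toolx yaw wrt lane x',round((yaw+106.4+180)%360-180,2),'gap',round(s['finger_gap'],4),'tz',M[:,2].round(3),'F lane', (s['wrist_force'][:2]@xl).round(2),(s['wrist_force'][:2]@yl).round(2),s['wrist_force'][2].round(2))
    return s
if __name__=='__main__': st()
E
python3 st.py
```

```text
clock: 2.1
tcp_pos: [0.4497, 0.1254, 0.2311]
orientation: [0.0, 0.802, 0.598, -0.0]
wrist_force: [-0.6, 0.7, -0.0]
finger_gap: 0.0427
t 2.1 lane [[-136.5  -99.1]] z 231.1 toolx yaw wrt lane x 179.81 gap 0.0427 tz [-0. -0. -1.] F lane -0.47 -0.8 -0.02
```

```bash
python3 -m inch '[[0,0,0,0,0,0.6,0.5],[0,0,0,0,0,0.6,0.5],[0,0,0,0,0,0.6,0.5],[0,0,0,0,0,0.6,0.5],[0,0,0,0,0,0.6,0.5],[0,0,0,0,0,0.6,0.5],[0,0,0,0,0,0.1,0.5],[0,0,0,0,0,0,0.5]]'; python3 st.py; python3 - <<'E'
from h import *
shot('wrist','w2.png'); shot('side','s2.png')
E
```

```text
clock: 2.9
tcp_pos: [0.4484, 0.1257, 0.0458]
orientation: [-0.001, 0.801, 0.598, -0.001]
wrist_force: [0.3, -0.1, -0.2]
finger_gap: 0.0427
t 2.9 lane [[-136.4 -100.3]] z 45.8 toolx yaw wrt lane x 179.9 gap 0.0427 tz [-0.002 -0.    -1.   ] F lane 0.03 0.28 -0.19
```

View pics/w2.png

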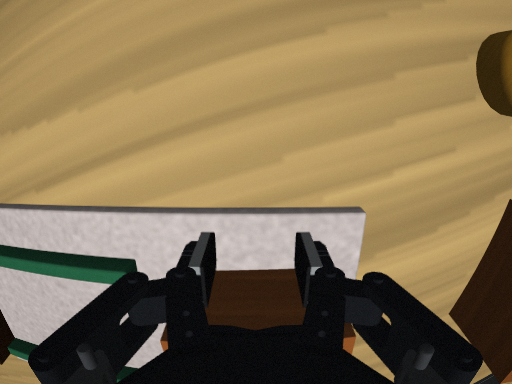

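View pics/s2.png

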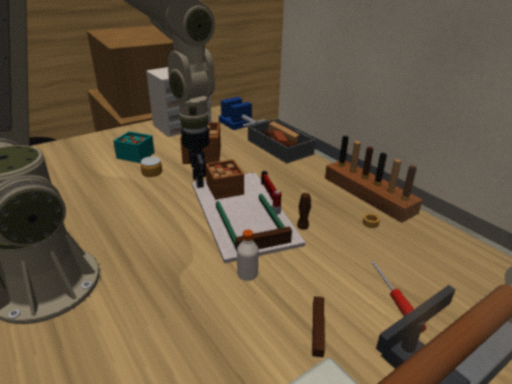

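The fingers are clear on the near side, ahead of the box's dark side face at (255,300). I'll push gently toward +y, in small steps.

```bash
python3 -m inch '[[0,0,0,0,0.12,0,0.5],[0,0,0,0,0.12,0,0.5],[0,0,0,0,0.12,0,0.5],[0,0,0,0,0.1,0,0.5],[0,0,0,0,0,0,0.5]]'; python3 st.py;  python3 -m inch '[[0,0,0,0,0.06,0,0.5],[0,0,0,0,0.06,0,0.5]]'; python3 st.py; python3 -m inch '[[0,0,0,0,0.06,0,0.5],[0,0,0,0,0.06,0,0.5]]'; python3 st.py; python3 -m inch '[[0,0,0,0,0.06,0,0.5],[0,0,0,0,0,0,0.5]]'; python3 st.py
```

```text
clock: 3.5
tcp_pos: [0.4719, 0.1193, 0.0465]
orientation: [0.0, 0.801, 0.599, 0.0]
wrist_force: [-0.2, 0.0, -0.5]
finger_gap: 0.0428
t 3.5 lane [[-136.9  -76. ]] z 46.5 toolx yaw wrt lane x 179.98 gap 0.0428 tz [ 0.001  0.    -1.   ] F lane 0.02 -0.18 -0.46
clock: 3.7
tcp_pos: [0.4742, 0.1188, 0.046]
orientation: [-0.002, 0.8, 0.6, -0.001]
wrist_force: [-7.7, 4.8, 7.4]
finger_gap: 0.0428
t 3.7 lane [[-137.   -73.6]] z 46.0 toolx yaw wrt lane x -179.93 gap 0.0428 tz [-0.005  0.002 -1.   ] F lane -2.4 -8.7 7.37
clock: 3.9
tcp_pos: [0.4796, 0.1168, 0.0459]
orientation: [-0.002, 0.8, 0.599, -0.002]
wrist_force: [-9.0, 2.5, 8.1]
finger_gap: 0.0428
t 3.9 lane [[-136.7  -67.9]] z 45.9 toolx yaw wrt lane x -179.94 gap 0.0428 tz [-0.005  0.001 -1.   ] F lane 0.15 -9.38 8.13
clock: 4.1
tcp_pos: [0.4832, 0.1157, 0.0459]
orientation: [-0.002, 0.801, 0.599, -0.001]
wrist_force: [-4.7, 1.5, 5.5]
finger_gap: 0.0427
t 4.1 lane [[-136.6  -64.1]] z 45.9 toolx yaw wrt lane x -179.96 gap 0.0427 tz [-0.004  0.001 -1.   ] F lane -0.11 -4.9 5.53
```

```bash
python3 -m inch '[[0,0,0,0,0.06,0,0.5],[0,0,0,0,0.06,0,0.5],[0,0,0,0,0.02,0,0.5],[0,0,0,0,0,0,0.5]]'; python3 st.py
```

```text
clock: 4.5
tcp_pos: [0.4898, 0.1136, 0.0459]
orientation: [-0.002, 0.801, 0.599, -0.002]
wrist_force: [-5.5, 1.6, 4.4]
finger_gap: 0.043
t 4.5 lane [[-136.5  -57.2]] z 45.9 toolx yaw wrt lane x -179.97 gap 0.043 tz [-0.004  0.001 -1.   ] F lane -0.04 -5.69 4.36
```

```bash
python3 -m inch '[[0,0,0,0,0.04,0,0.5],[0,0,0,0,0,0,0.5],[0,0,0,0,-0.3,0,0.5],[0,0,0,0,-0.6,0,0.5],[0,0,0,0,0,-0.9,0.5],[0,0,0,0,0,-0.9,0.5],[0,0,0,0,0,-0.9,0.5],[0,0,0,0,0,-0.9,0.5],[0,0,0,0,0,0,0.5]]'; python3 -m inch '[[0,0,1,0,0,0,0.5],[0,0,1,0,0,0,0.5],[0,0,1,0,0,0,0.5],[0,0,1,0,0,0,0.5],[0,0,1,0,0,0,0.5],[0,0,1,0,0,0,0.5],[0,0,1,0,0,0,0.5],[0,0,1,0,0,0,0.5],[0,0,1,0,0,0,0.5],[0,0,1,0,0,0,0.5],[0,0,1,0,0,0,0.5],[0,0,0.25,0,0,0,0.5]]'; python3 st.py
```

```text
clock: 5.4
tcp_pos: [0.4545, 0.1257, 0.2327]
orientation: [0.003, 0.801, 0.599, 0.005]
wrist_force: [0.7, -0.3, -0.6]
finger_gap: 0.0425
clock: 6.6
tcp_pos: [0.4508, 0.1253, 0.2257]
orientation: [0.0, 0.99, -0.144, -0.0]
wrist_force: [-0.2, -0.0, -0.3]
finger_gap: 0.0426
t 6.6 lane [[-136.7  -98. ]] z 225.7 toolx yaw wrt lane x 89.78 gap 0.0426 tz [-0.001 -0.    -1.   ] F lane 0.09 -0.19 -0.27
```

```bash
python3 -m inch '[[0,0,0,0.49,-0.475,0,0.5],[0,0,0,0.49,-0.475,0,0.5],[0,0,0,0.49,-0.475,0,0.5],[0,0,0,0.49,-0.475,0,0.5],[0,0,0,0,0,0,0.5],[0,0,0,0,0,0,0.5]]'; python3 st.py; python3 - <<'E'
from h import *
s,im=shot('wrist','w3.png')
E
```

```text
clock: 7.2
tcp_pos: [0.5716, 0.1889, 0.2248]
orientation: [0.001, 0.99, -0.142, -0.001]
wrist_force: [-0.8, 0.2, 0.2]
finger_gap: 0.0425
t 7.2 lane [[-231.8   -0. ]] z 224.8 toolx yaw wrt lane x 90.02 gap 0.0425 tz [-0.002 -0.001 -1.   ] F lane 0.07 -0.77 0.16
```

View pics/w3.png

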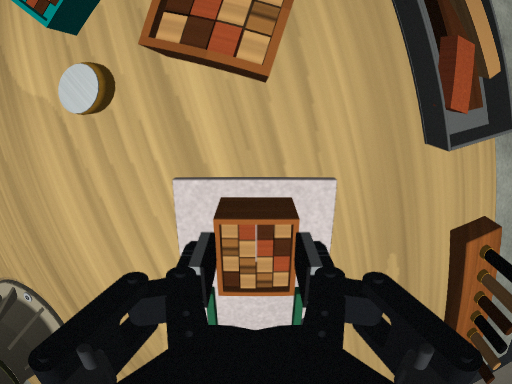

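Box top-rear corners are near (215,219) and (298,219), with the rails below at (212,310) and (298,310). The big look-alike and the tin are farther back. I'll zoom in to measure the box in the lane frame and the clearance behind.

```bash
python3 - <<'E'
import cv2
im=cv2.imread('pics/w3.png')
cv2.imwrite('pics/w3z.png',cv2.resize(im[165:335,160:350],None,fx=3.5,fy=3.5,interpolation=cv2.INTER_CUBIC))
from st import *
s=env.get_state()
print(L(onplane('wrist',[(265,80),(140,45)],.10,s)), L(onplane('wrist',[(115,95)],.045,s)))
c=[(173,178),(336,178)]; print('board rear',L(onplane('wrist',c,.014,s)))
E
```

```text
[[-324.62007257    9.46010126]
 [-363.6422593  -106.44273685]] [[-319.7870692  -161.32766571]]
board rear [[-210.83844809 -103.76526435]
 [-210.96887947  103.28349501]]
```

View pics/w3z.png

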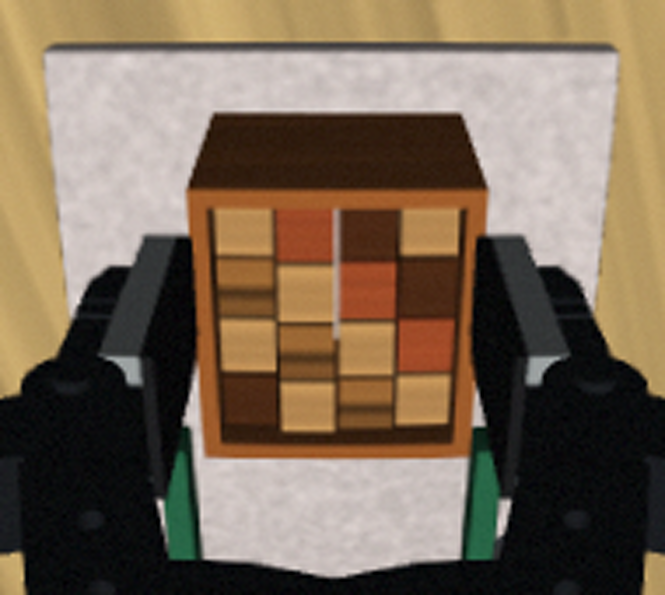

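```bash
python3 - <<'E'
from st import *
s=env.get_state()
c=np.array([(189,188),(487,188),(471,457),(206,457)])/3.5+[160,165]
l=L(onplane('wrist',c,.084,s)); print(l.round(1),l.mean(0))
c=np.array([(212,114),(462,114)])/3.5+[160,165]
print('base',L(onplane('wrist',c,.014,s)).round(1))
c=np.array([(45,46),(617,46)])/3.5+[160,165]
print('board',L(onplane('wrist',c,.014,s)).round(1))
E
```

```text
[[-185.5  -42.4]
 [-185.5   46.9]
 [ -84.3   48.1]
 [ -84.3  -42.7]] [-134.91316923    2.47211679]
base [[-184.8  -43.3]
 [-184.9   47.5]]
board [[-210.7 -104. ]
 [-210.8  103.7]]
```

The box is now at lane (-135, +2.4) with yaw about 0, well inside the clearance. I'll come down behind it.

```bash
python3 -m inch '[[0,0,0,0,0,0.6,0.5],[0,0,0,0,0,0.6,0.5],[0,0,0,0,0,0.6,0.5],[0,0,0,0,0,0.6,0.5],[0,0,0,0,0,0.6,0.5],[0,0,0,0,0,0.55,0.5],[0,0,0,0,0,0,0.5],[0,0,0,0,0,0,0.5]]'; python3 st.py
python3 -m inch '[[0,0,0,0,0.2,0,0.5],[0,0,0,0,0.2,0,0.5],[0,0,0,0,0.1,0,0.5],[0,0,0,0,0.1,0,0.5],[0,0,0,0,0.06,0,0.5],[0,0,0,0,0.06,0,0.5],[0,0,0,0,0.06,0,0.5]]'; python3 st.py
```

```text
clock: 8.05
tcp_pos: [0.5709, 0.1884, 0.0494]
orientation: [0.0, 0.99, -0.143, -0.0]
wrist_force: [0.8, -0.6, 0.2]
finger_gap: 0.0426
t 8.05 lane [[-231.2   -0.5]] z 49.4 toolx yaw wrt lane x 89.98 gap 0.0426 tz [-0.001 -0.    -1.   ] F lane 0.33 0.88 0.21
clock: 8.75
tcp_pos: [0.5616, 0.1523, 0.0493]
orientation: [-0.001, 0.99, -0.142, 0.001]
wrist_force: [1.3, 4.1, 2.3]
finger_gap: 0.0429
t 8.75 lane [[-193.9    0.7]] z 49.3 toolx yaw wrt lane x 90.04 gap 0.0429 tz [ 0.002  0.002 -1.   ] F lane -4.31 0.12 2.26
```

```bash
python3 -m inch '[[0,0,0,0,0.1,0,0.5],[0,0,0,0,0.1,0,0.5],[0,0,0,0,0.1,0,0.5],[0,0,0,0,0.1,0,0.5],[0,0,0,0,0.1,0,0.5],[0,0,0,0,0.1,0,0.5],[0,0,0,0,0.1,0,0.5],[0,0,0,0,0.1,0,0.5]]'; python3 st.py
python3 - <<'E'
from h import *
shot('side','s4.png');shot('scene','c4.png');shot('wrist','w4.png')
a=cv2.imread('pics/s4.png')[140:280,170:330];b=cv2.imread('pics/c4.png')[120:260,160:320]
cv2.imwrite('pics/m4.png',cv2.resize(np.hstack([a,b]),None,fx=2.5,fy=2.5,interpolation=cv2.INTER_CUBIC))
E
```

```text
clock: 9.55
tcp_pos: [0.5503, 0.1138, 0.0493]
orientation: [-0.001, 0.99, -0.142, 0.001]
wrist_force: [1.9, 5.3, 1.5]
finger_gap: 0.0428
t 9.55 lane [[-153.8    0.7]] z 49.3 toolx yaw wrt lane x 90.05 gap 0.0428 tz [ 0.002  0.002 -1.   ] F lane -5.67 0.32 1.54
```

View pics/m4.png

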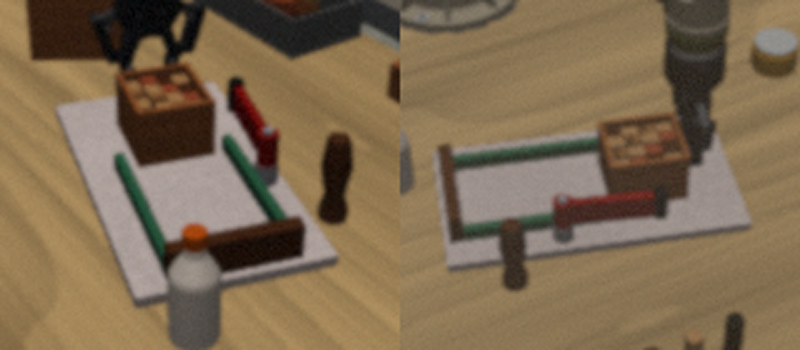

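View pics/w4.png

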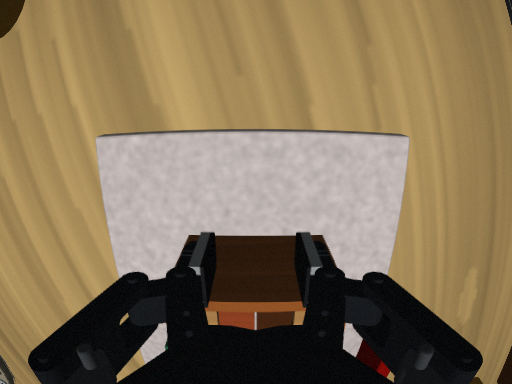

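The box is about to enter the mouth and square to the lane; its rear bottom edge spans (188–324, 236). I'll check its y before it goes in.

```bash
python3 - <<'E'
from st import *
s=st()
im=cv2.imread('pics/w4.png');print(im[240,180:200].sum(1),im[240,315:335].sum(1))
print(L(onplane('wrist',[(188,236),(324,236)],.014,s)),L(onplane('wrist',[(97,137),(408,137)],.014,s)))
E
```

```text
t 9.7 lane [[-153.     0.7]] z 49.2 toolx yaw wrt lane x 90.0 gap 0.0426 tz [ 0.001 -0.    -1.   ] F lane -2.08 -0.15 1.61
[544 550 556 554 557 534 350 116  82  90  88  78  60  70  71  83  80  94
 134 150] [ 74  72  69  64  74  75  85  75  69 212 445 537 535 541 540 546 563 561
 570 569]
[[-139.50607158  -43.63547547]
 [-139.41907737   49.28645921]] [[-209.42678522 -103.10797047]
 [-209.19293023  103.46858189]]
```

```bash
python3 -m inch '[[0,0,0,0,0.1,0,0.5],[0,0,0,0,0.1,0,0.5],[0,0,0,0,0.1,0,0.5],[0,0,0,0,0.1,0,0.5],[0,0,0,0,0.1,0,0.5],[0,0,0,0,0.1,0,0.5],[0,0,0,0,0.1,0,0.5],[0,0,0,0,0.1,0,0.5],[0,0,0,0,0.1,0,0.5],[0,0,0,0,0.1,0,0.5],[0,0,0,0,0.1,0,0.5],[0,0,0,0,0.1,0,0.5]]'; python3 st.py
python3 - <<'E'
from h import *
shot('wrist','w5.png')
shot('side','s5.png')
E
```

```text
clock: 10.9
tcp_pos: [0.5331, 0.0563, 0.0492]
orientation: [-0.001, 0.99, -0.142, 0.001]
wrist_force: [1.1, 5.6, 3.4]
finger_gap: 0.0428
t 10.9 lane [[-93.8   0.5]] z 49.2 toolx yaw wrt lane x 90.05 gap 0.0428 tz [ 0.001  0.002 -1.   ] F lane -5.72 -0.51 3.4
```

View pics/w5.png

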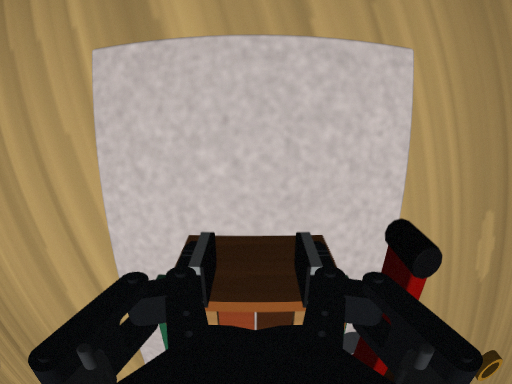

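View pics/s5.png

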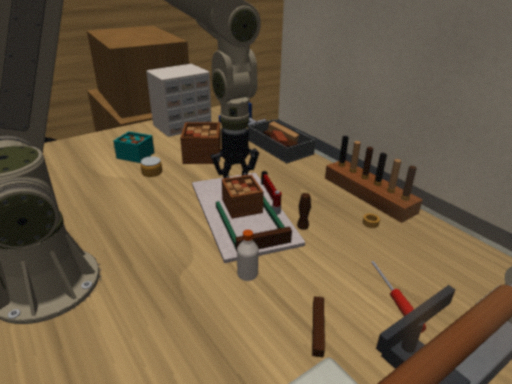

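The box still sits centred between the fingertips and its rear edge is unchanged. I'll continue.

```bash
python3 -m inch '[[0,0,0,0,0.1,0,0.5],[0,0,0,0,0.1,0,0.5],[0,0,0,0,0.1,0,0.5],[0,0,0,0,0.1,0,0.5],[0,0,0,0,0.1,0,0.5],[0,0,0,0,0.1,0,0.5],[0,0,0,0,0.1,0,0.5],[0,0,0,0,0.1,0,0.5],[0,0,0,0,0.1,0,0.5],[0,0,0,0,0.1,0,0.5],[0,0,0,0,0.1,0,0.5],[0,0,0,0,0.1,0,0.5]]'; python3 st.py
python3 - <<'E'
from h import *
shot('wrist','w6.png')
E
```

```text
clock: 12.2
tcp_pos: [0.516, -0.0012, 0.0491]
orientation: [-0.001, 0.99, -0.142, 0.0]
wrist_force: [2.2, 5.5, 4.0]
finger_gap: 0.0421
t 12.2 lane [[-33.8   0.3]] z 49.1 toolx yaw wrt lane x 90.05 gap 0.0421 tz [ 0.001  0.002 -1.   ] F lane -5.87 0.57 3.97
```

View pics/w6.png

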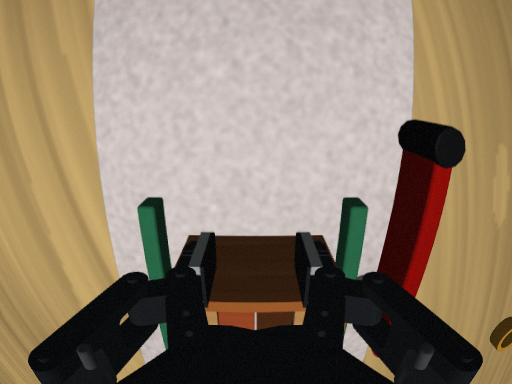

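The box is well centred between the rails, with green at (155,240) and (352,240), and the keeper is untouched.

```bash
python3 -m inch '[[0,0,0,0,0.1,0,0.5],[0,0,0,0,0.1,0,0.5],[0,0,0,0,0.1,0,0.5],[0,0,0,0,0.1,0,0.5],[0,0,0,0,0.1,0,0.5],[0,0,0,0,0.1,0,0.5]]'; python3 st.py
python3 -m inch '[[0,0,0,0,0.1,0,0.5],[0,0,0,0,0.1,0,0.5],[0,0,0,0,0.1,0,0.5],[0,0,0,0,0.1,0,0.5],[0,0,0,0,0.1,0,0.5]]'; python3 st.py
python3 - <<'E'
from h import *
shot('wrist','w7.png')
E
```

```text
clock: 12.85
tcp_pos: [0.5074, -0.0299, 0.049]
orientation: [-0.001, 0.99, -0.142, 0.0]
wrist_force: [2.2, 6.5, 3.9]
finger_gap: 0.0425
t 12.85 lane [[-3.8  0.2]] z 49.0 toolx yaw wrt lane x 90.05 gap 0.0425 tz [ 0.001  0.002 -1.   ] F lane -6.84 0.25 3.94
clock: 13.35
tcp_pos: [0.5003, -0.0539, 0.049]
orientation: [-0.001, 0.99, -0.142, 0.0]
wrist_force: [2.5, 6.7, 4.5]
finger_gap: 0.0429
t 13.35 lane [[21.2  0.1]] z 49.0 toolx yaw wrt lane x 90.05 gap 0.0429 tz [ 0.001  0.002 -1.   ] F lane -7.11 0.48 4.49
```

View pics/w7.png

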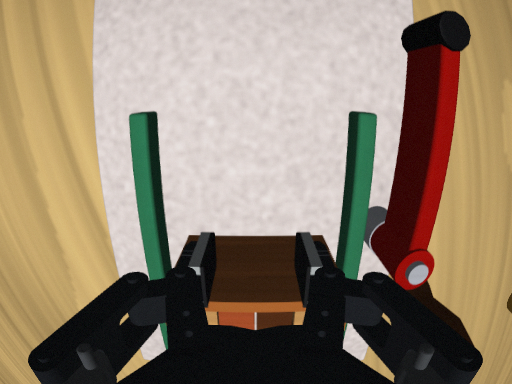

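Still centred. I'll finish with small steps, watching the force.

```bash
python3 -m inch '[[0,0,0,0,0.06,0,0.5],[0,0,0,0,0.06,0,0.5],[0,0,0,0,0.06,0,0.5]]'; python3 st.py
python3 -m inch '[[0,0,0,0,0.04,0,0.5],[0,0,0,0,0.04,0,0.5]]'; python3 st.py
python3 -m inch '[[0,0,0,0,0.03,0,0.5]]'; python3 st.py
python3 -m inch '[[0,0,0,0,0.03,0,0.5]]'; python3 st.py
```

```text
clock: 13.7
tcp_pos: [0.4977, -0.0624, 0.049]
orientation: [-0.001, 0.99, -0.142, 0.0]
wrist_force: [1.8, 5.9, 4.8]
finger_gap: 0.0426
t 13.7 lane [[30.1  0.1]] z 49.0 toolx yaw wrt lane x 90.05 gap 0.0426 tz [ 0.001  0.002 -1.   ] F lane -6.17 0.09 4.8
clock: 13.9
tcp_pos: [0.4969, -0.0655, 0.049]
orientation: [-0.002, 0.99, -0.142, 0.0]
wrist_force: [4.4, 14.2, 5.1]
finger_gap: 0.043
t 13.9 lane [[33.3  0.1]] z 49.0 toolx yaw wrt lane x 90.06 gap 0.043 tz [ 0.001  0.004 -1.   ] F lane -14.89 0.17 5.06
clock: 14.0
tcp_pos: [0.4969, -0.0655, 0.0491]
orientation: [-0.004, 0.99, -0.142, 0.001]
wrist_force: [5.4, 19.2, 5.0]
finger_gap: 0.0429
t 14.0 lane [[33.3  0.1]] z 49.1 toolx yaw wrt lane x 90.09 gap 0.0429 tz [ 0.002  0.007 -1.   ] F lane -19.96 -0.25 5.04
clock: 14.1
tcp_pos: [0.4969, -0.0654, 0.0491]
orientation: [-0.005, 0.99, -0.141, 0.001]
wrist_force: [8.3, 24.2, 5.9]
finger_gap: 0.0426
t 14.1 lane [[33.3  0.1]] z 49.1 toolx yaw wrt lane x 90.14 gap 0.0426 tz [ 0.003  0.01  -1.   ] F lane -25.53 1.09 5.89
```

The force climbs with no motion at TCP x = 33.3, about the expected 34, so the box is home. I'll hold briefly, back off, rise and look.

```bash
python3 -m inch '[[0,0,0,0,0,0,0.5],[0,0,0,0,0,0,0.5],[0,0,0,0,-0.08,0,0.5],[0,0,0,0,-0.2,0,0.5],[0,0,0,0,-0.4,0,0.5],[0,0,0,0,-0.4,0,0.5],[0,0,0,0,0,-0.8,0.5],[0,0,0,0,0,-0.8,0.5],[0,0,0,0,0,-0.8,0.8],[0,0,0,0,0,-0.8,1],[0,0,0,0,0,0,1],[0,0,0,0,0,0,1]]'; python3 st.py
python3 -m inch '[[0,0,0,0,-0.8,0,1],[0,0,0,0,-0.8,0,1],[0,0,0,0,0,0,1],[0,0,0,0,0,0,1]]'; python3 st.py
python3 - <<'E'
from h import *
shot('wrist','w8.png');shot('side','s8.png')
E
```

```text
clock: 15.3
tcp_pos: [0.5111, -0.0186, 0.2093]
orientation: [0.001, 0.99, -0.143, 0.001]
wrist_force: [-0.1, 0.1, -0.6]
finger_gap: 0.0001
t 15.3 lane [[-15.7   0.5]] z 209.3 toolx yaw wrt lane x 89.98 gap 0.0001 tz [ 0.001 -0.001 -1.   ] F lane -0.09 -0.13 -0.6
clock: 15.7
tcp_pos: [0.5321, 0.0589, 0.2067]
orientation: [0.001, 0.99, -0.142, -0.002]
wrist_force: [0.4, -0.5, 0.5]
finger_gap: -0.0002
t 15.7 lane [[-96.   -1.2]] z 206.7 toolx yaw wrt lane x 90.1 gap -0.0002 tz [-0.004 -0.001 -1.   ] F lane 0.41 0.53 0.48
```

View pics/w8.png

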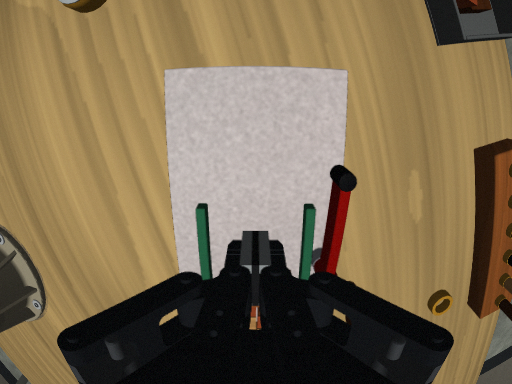

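View pics/s8.png

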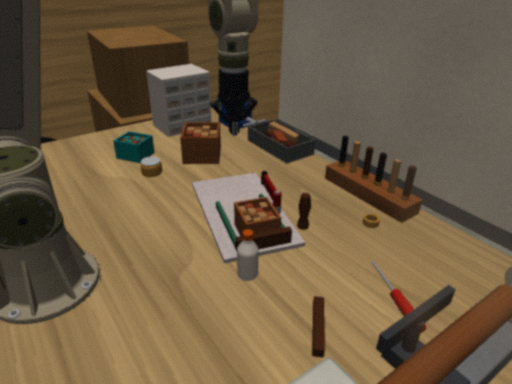

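The box sits against the dark stop (side view around (258,222)) and the keeper is still open, its black end at (344,178) in the wrist view. I'll get positions of the keeper, handle and ferrule so I can plan the sweep.

```bash
python3 - <<'E'
from st import *
s=env.get_state()
print('end top',L(onplane('wrist',[(344,179)],.074,s)),'ferrule',L(onplane('wrist',[(440,301)],.01,s)),'rack near',L(onplane('wrist',[(474,150),(478,315)],.04,s)))
# handle: foot px from scene0/side0; wrist0 top (279,268)->foot (283,305)?
s0={'tcp_pos':np.array([0.57449,0.00006,0.2304]),'orientation':np.array([0,1.,0,-.0009])}
print('handle top?',L(onplane('wrist',[(279,268)],.104,s0)),L(onplane('wrist',[(283,306)],.104,s0)))
print('handle foot side/scene',L(onplane('side',[(303,226)],.0,s)),L(onplane('scene',[(206,233)],.0,s)))
print('box top corners side', L(onplane('side',[(234,202),(268,196),(283,212),(247,220)],.084)))
a=cv2.imread('pics/s8.png')[170:260,190:310]
cv2.imwrite('pics/s8z.png',cv2.resize(a,None,fx=6,fy=6,interpolation=cv2.INTER_CUBIC))
E
```

```text
end top [[-94.71538196  89.11096664]] ferrule [[137.31506344 318.09926135]] rack near [[-126.63238318  283.45370378]
 [ 164.40192036  402.71842344]]
handle top? [[ 33.88160008 109.14432111]] [[ 83.37708574 130.80867469]]
handle foot side/scene [[ 91.30385829 135.43492681]] [[ 88.998551   133.73165008]]
box top corners side [[ 45.63846623 -43.35568677]
 [ 45.07342688  49.47473217]
 [125.69214901  58.38515825]
 [130.64226839 -36.30400378]]
```

View pics/s8z.png

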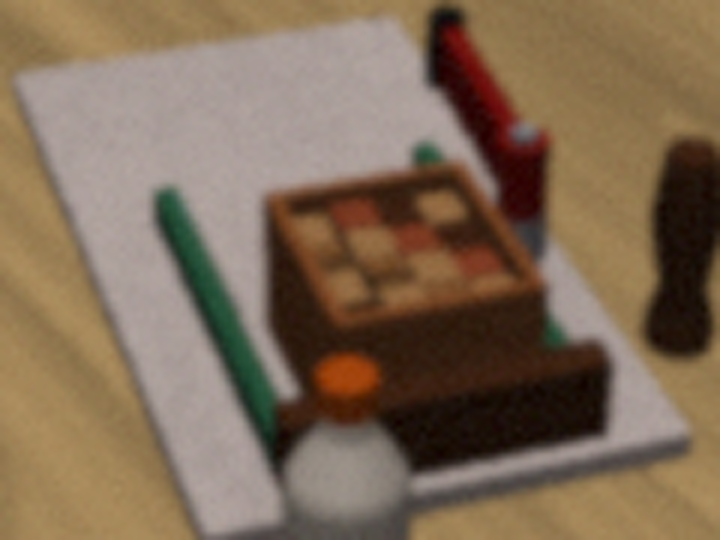

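```bash
python3 -m inch '[[0,0,0,0.66,0.13,0,1],[0,0,0,0.66,0.13,0,1],[0,0,0,0.66,0.13,0,1],[0,0,0,0.66,0.13,0,1],[0,0,0,0,0,0,1],[0,0,0,0,0,0.6,1],[0,0,0,0,0,0.6,1],[0,0,0,0,0,0.6,1],[0,0,0,0,0,0.6,1],[0,0,0,0,0,0.6,1],[0,0,0,0,0,0.1,1],[0,0,0,0,0,0,1]]'; python3 st.py
python3 - <<'E'
import numpy as np
for r in (88,):
  p=None
  for q in np.linspace(1.6,0,17):
    u=np.array([-np.sin(q),-np.cos(q)]);n=np.array([-np.cos(q),np.sin(q)])
    c=np.array([25,84])+r*u+(6+14.5*abs(n[1])+11*abs(n[0]))*n
    print(round(q,2),c.round(1),'' if p is None else ((c-p)/50).round(2)); p=c
from h import *
shot('wrist','w9.png')
E
```

```text
clock: 17.0
tcp_pos: [0.651, -0.0043, 0.0529]
orientation: [0.0, 0.99, -0.143, -0.002]
wrist_force: [0.3, -0.0, -0.8]
finger_gap: -0.0001
t 17.0 lane [[-68.9 130.7]] z 52.9 toolx yaw wrt lane x 89.94 gap -0.0001 tz [-0.003  0.    -1.   ] F lane -0.04 0.26 -0.77
1.6 [-62.4 107.4] 
1.5 [-64.3  99. ] [-0.04 -0.17]
1.4 [-65.5  90.9] [-0.02 -0.16]
1.3 [-65.9  82.5] [-0.01 -0.17]
1.2 [-65.5  74. ] [ 0.01 -0.17]
1.1 [-64.3  65.4] [ 0.03 -0.17]
1.0 [-62.1  56.8] [ 0.04 -0.17]
0.9 [-59.   48.3] [ 0.06 -0.17]
0.8 [-54.9  40. ] [ 0.08 -0.17]
0.7 [-49.9  32. ] [ 0.1  -0.16]
0.6 [-43.9  24.5] [ 0.12 -0.15]
0.5 [-37.   17.6] [ 0.14 -0.14]
0.4 [-29.3  11.4] [ 0.15 -0.12]
0.3 [-20.9   6.1] [ 0.17 -0.11]
0.2 [-11.8   1.7] [ 0.18 -0.09]
0.1 [-2.1 -1.7] [ 0.19 -0.07]
0.0 [ 8. -4.] [ 0.2  -0.05]
```

View pics/w9.png

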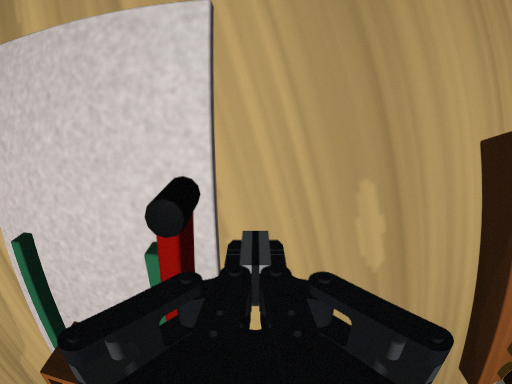

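The fingertips are outside the keeper, whose end is at (172,205). Starting the sweep.

```bash
python3 -m inch '[[0,0,0,-0.15,0,0,1],[0,0,0,-0.15,0,0,1],[0,0,0,-0.15,0.02,0,1],[0,0,0,-0.1,0.02,0,1]]'; python3 st.py
python3 -m inch '[[0,0,0,-0.16,0,0,1],[0,0,0,-0.16,0,0,1],[0,0,0,-0.16,0,0,1],[0,0,0,-0.16,0.01,0,1],[0,0,0,0,0,0,1]]'; python3 st.py
python3 - <<'E'
from h import *
shot('wrist','w10.png')
E
```

```text
clock: 17.45
tcp_pos: [0.6253, 0.0024, 0.0547]
orientation: [-0.0, 0.99, -0.142, 0.001]
wrist_force: [1.8, -0.5, 0.3]
finger_gap: 0.0005
t 17.45 lane [[-68.1 104.2]] z 54.7 toolx yaw wrt lane x 90.02 gap 0.0005 tz [ 0.001  0.    -1.   ] F lane -0.03 1.87 0.27
clock: 17.95
tcp_pos: [0.5932, 0.0111, 0.0536]
orientation: [-0.0, 0.99, -0.142, -0.001]
wrist_force: [1.0, -0.2, 0.5]
finger_gap: -0.0001
t 17.95 lane [[-67.3  70.9]] z 53.6 toolx yaw wrt lane x 90.02 gap -0.0001 tz [-0.002  0.    -1.   ] F lane -0.05 1.0 0.47
```

View pics/w10.png

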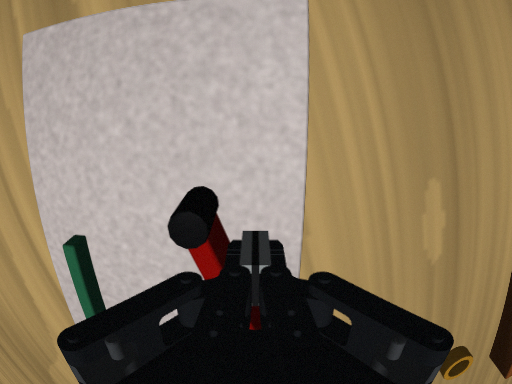

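The keeper is swinging in, its end now at (195,215). I'll follow the arc.

```bash
python3 -m inch '[[0,0,0,-0.17,0.03,0,1],[0,0,0,-0.17,0.05,0,1],[0,0,0,-0.17,0.07,0,1],[0,0,0,-0.17,0.09,0,1],[0,0,0,-0.16,0.11,0,1],[0,0,0,-0.15,0.12,0,1],[0,0,0,-0.13,0.14,0,1],[0,0,0,0,0,0,1]]'; python3 st.py
python3 - <<'E'
from h import *
shot('wrist','w11.png')
E
```

```text
clock: 18.8
tcp_pos: [0.5309, -0.0033, 0.0537]
orientation: [0.0, 0.99, -0.143, -0.001]
wrist_force: [-0.0, 0.2, 0.1]
finger_gap: 0.0
t 18.8 lane [[-35.9  15.2]] z 53.7 toolx yaw wrt lane x 89.95 gap 0.0 tz [-0.002  0.    -1.   ] F lane -0.18 -0.1 0.14
```

View pics/w11.png

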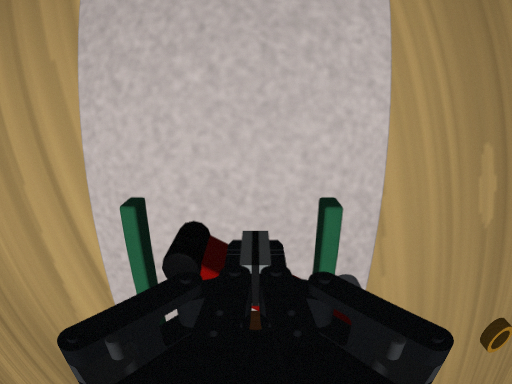

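```bash
python3 -m inch '[[0,0,0,-0.1,0.14,0,1],[0,0,0,-0.09,0.15,0,1],[0,0,0,-0.08,0.15,0,1],[0,0,0,-0.06,0.15,0,1],[0,0,0,-0.05,0.12,0,1],[0,0,0,0,0.06,0,1],[0,0,0,0,0,0,1]]'; python3 st.py
python3 -m inch '[[0,0,0,0,0.04,0,1],[0,0,0,0,0,0,1]]'; python3 st.py
python3 -m inch '[[0,0,0,0,0.04,0,1],[0,0,0,0,0,0,1]]'; python3 st.py
```

```text
clock: 19.55
tcp_pos: [0.5031, -0.0349, 0.0538]
orientation: [0.0, 0.99, -0.143, -0.0]
wrist_force: [-0.1, 0.8, 0.4]
finger_gap: -0.0
t 19.55 lane [[ 2.2 -2.5]] z 53.8 toolx yaw wrt lane x 89.95 gap -0.0 tz [-0. -0. -1.] F lane -0.69 -0.3 0.41
clock: 19.75
tcp_pos: [0.5029, -0.0364, 0.0538]
orientation: [0.0, 0.99, -0.143, -0.0]
wrist_force: [1.6, -0.2, 0.2]
finger_gap: 0.0001
t 19.75 lane [[ 3.7 -2.3]] z 53.8 toolx yaw wrt lane x 90.0 gap 0.0001 tz [-0. -0. -1.] F lane -0.24 1.62 0.24
clock: 19.95
tcp_pos: [0.5023, -0.0383, 0.0538]
orientation: [0.0, 0.99, -0.143, -0.0]
wrist_force: [-0.7, 0.2, 0.4]
finger_gap: 0.0
t 19.95 lane [[ 5.7 -2.3]] z 53.8 toolx yaw wrt lane x 90.01 gap 0.0 tz [-0. -0. -1.] F lane 0.0 -0.75 0.44
```

```bash
python3 -m inch '[[0,0,0,0,0.04,0,1],[0,0,0,0,0,0,1]]'; python3 st.py
python3 -m inch '[[0,0,0,0,0.04,0,1],[0,0,0,0,0,0,1]]'; python3 st.py
python3 - <<'E'
from h import *
shot('wrist','w12.png'); shot('side','s12.png')
b=cv2.imread('pics/s12.png')[150:260,180:320]
cv2.imwrite('pics/s12z.png',cv2.resize(b,None,fx=5,fy=5,interpolation=cv2.INTER_CUBIC))
E
```

```text
clock: 20.15
tcp_pos: [0.5018, -0.0399, 0.0538]
orientation: [-0.0, 0.99, -0.143, 0.0]
wrist_force: [0.5, 2.4, 0.4]
finger_gap: 0.0003
t 20.15 lane [[ 7.3 -2.4]] z 53.8 toolx yaw wrt lane x 90.01 gap 0.0003 tz [ 0.     0.001 -1.   ] F lane -2.5 -0.17 0.36
clock: 20.35
tcp_pos: [0.5017, -0.04, 0.0538]
orientation: [-0.003, 0.99, -0.142, 0.0]
wrist_force: [2.4, 9.2, -0.7]
finger_gap: 0.0001
t 20.35 lane [[ 7.4 -2.4]] z 53.8 toolx yaw wrt lane x 90.08 gap 0.0001 tz [ 0.002  0.005 -1.   ] F lane -9.49 -0.33 -0.68
```

View pics/w12.png

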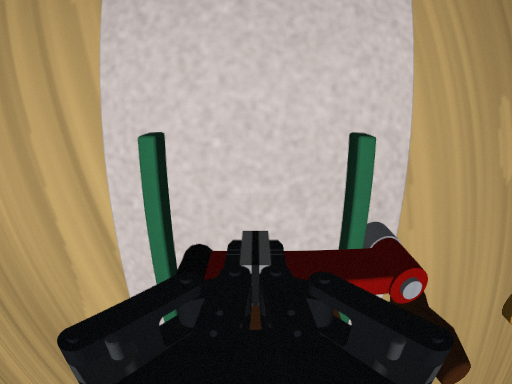

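View pics/s12z.png

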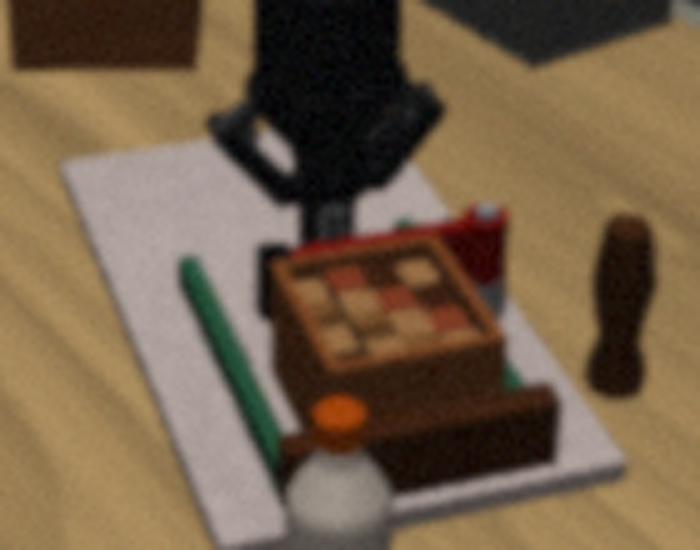

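The keeper is square across the lane at its stop, at TCP x = 7.4 against 8 expected and with the force rising. I'll retract, rise and verify.

```bash
python3 -m inch '[[0,0,0,0,-0.08,0,1],[0,0,0,0,-0.2,0,1],[0,0,0,0,-0.4,0,1],[0,0,0,0,0,-0.8,1],[0,0,0,0,0,-0.8,1],[0,0,0,0,0,-0.8,1],[0,0,0,0,0,-0.8,1],[0,0,0,0,0,-0.6,1],[0,0,0,0,0,0,1],[0,0,0,0,0,0,1]]'; python3 -m inch '[[0,0,0,0,0.8,0,1],[0,0,0,0,0.8,0,1],[0,0,0,0,0.8,0,1],[0,0,0,0,0.8,0,1],[0,0,0,0,0,0,1],[0,0,0,0,0,0,1]]'; python3 st.py
python3 - <<'E'
from h import *
shot('wrist','w13.png'); shot('side','s13.png'); shot('scene','c13.png')
b=cv2.imread('pics/w13.png')
cv2.imwrite('pics/w13z.png',cv2.resize(b,None,fx=1.5,fy=1.5,interpolation=cv2.INTER_CUBIC))
E
```

```text
clock: 21.45
tcp_pos: [0.5113, -0.0094, 0.2444]
orientation: [0.0, 0.99, -0.143, 0.001]
wrist_force: [-1.0, 0.0, -0.3]
finger_gap: -0.0003
clock: 22.05
tcp_pos: [0.4646, -0.1632, 0.2421]
orientation: [-0.001, 0.99, -0.144, -0.001]
wrist_force: [0.7, 0.5, -0.7]
finger_gap: 0.0002
t 22.05 lane [[136.1  -3.2]] z 242.1 toolx yaw wrt lane x 89.86 gap 0.0002 tz [-0.003  0.002 -1.   ] F lane -0.64 0.55 -0.68
```

View pics/w13z.png

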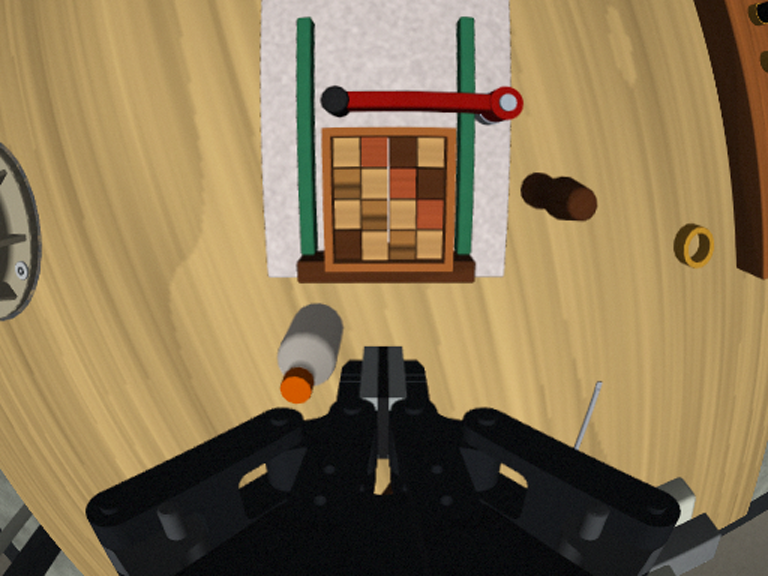

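View pics/c13.png

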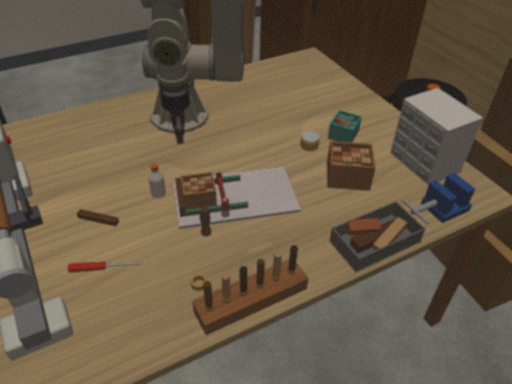

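The wrist view shows the box rim at (322–456, 128–270), touching the stop. The keeper runs across behind it from (335,101) to (508,102), and the bystanders look unmoved. A numeric check comes next.

```bash
python3 - <<'E'
from st import *
s=st()
c=np.array([(322,129),(456,128),(454,271),(325,270)])/1.5
l=L(onplane('wrist',c,.084,s)); print('box',l.round(1),l.mean(0))
a=L(onplane('wrist',np.array([(335,101),(508,102)])/1.5,.075,s)); print('keeper end,pin',a.round(1)); d=a[0]-a[1]; print('q',np.arctan2(-d[0],-d[1]))
# bystanders before/after in scene & side
for n,x,y in (('scene','scene0','c13'),('side','side0','s13')):
    A,B=[cv2.cvtColor(cv2.imread(f'pics/{k}.png'),cv2.COLOR_BGR2GRAY) for k in (x,y)]
    for nm,P in dict(handle=[(185,200,30,40),(290,185,30,50)],bottle=[(145,160,25,40),(230,225,36,60)],tin=[(298,128,26,24),(138,152,26,26)],blank=[(72,205,50,22),(308,290,24,70)],screw=[(62,255,85,20),(365,258,60,60)],ferrule=[(186,270,20,24),(360,208,24,22)]).items():
        u,v,w,h=P[0 if n=='scene' else 1]
        r=cv2.matchTemplate(B[v-8:v+h+8,u-8:u+w+8],A[v:v+h,u:u+w],cv2.TM_CCOEFF_NORMED);_,m,_,loc=cv2.minMaxLoc(r)
        print(n,nm,'shift px',loc[0]-8,loc[1]-8,round(m,2))
E
```

```text
t 22.2 lane [[134.5  -2.8]] z 243.0 toolx yaw wrt lane x 90.08 gap -0.0002 tz [-0.001  0.001 -1.   ] F lane -0.77 -0.85 -0.41
box [[ 44.5 -42.3]
 [ 43.4  47.7]
 [143.6  49.3]
 [143.1 -42.4]] [93.63598112  3.0544631 ]
keeper end,pin [[ 24.5 -34.4]
 [ 22.2  86.3]]
q -0.019588956232756458
scene handle shift px 0 0 0.52
scene bottle shift px 0 0 0.99
scene tin shift px 0 0 0.99
scene blank shift px 0 0 1.0
scene screw shift px 0 0 0.99
scene ferrule shift px 0 0 0.99
side handle shift px 0 0 1.0
side bottle shift px 0 0 0.6
side tin shift px 0 0 1.0
side blank shift px 0 0 1.0
side screw shift px 0 0 0.99
side ferrule shift px 0 0 1.0
```

```bash
python3 - <<'E'
from workcell import env
print(env.hand_in())
E
```

```text
the job is handed in; nothing more can be done
None
```

The box is home against the end stop with the keeper across the lane behind it, and I handed the job in at about 22 s; no verdict was reported.

**What I did:**
- From the near side, I pushed the box about 18 mm with two fingertips, which squared it and brought it close to the middle line.
- I then pushed it down the lane from behind until the force climbed with no further motion, up to about 25 N at the stop.
- I swept the keeper shut around its arc with the closed fingertips, up to its end of travel at about 9 N, and retreated.

**Last checks:**

| Check | Measured | Needed |
|---|---|---|
| Box centre, lane x | about 94–95 mm | above 88 mm |
| Box centre, lane y | about +3 mm | between -14 and +14 mm |
| Keeper angle | about -0.02 rad | below 0.15 rad |

- **Box:** it stands flat and square in the pictures, and is clear of both rails. The fingertips stayed at least 11 mm above the rail tops.
- **Bystanders:** all six showed 0 px shift. Two of the twelve template matches were weak: the handle in the scene view (0.52) and the bottle in the side view (0.60). The box now stands behind each of them in those views, and each matched at 0.99 or better in the other view.
- **Disagreement:** the last wrist view put the keeper pin at x = 22 mm instead of 25. That view probably reads 1–3 mm short, so the true box position is likely nearer 95 mm.

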